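# Hook the insect cage's roof shutter open with an S-hook

### The job

Take the S-hook off the blue lid, hook its open end down through the hole in the red strap of the cage's roof shutter, draw the shutter open with it, and loop its round end about the neck of the keeper post so that the shutter stays open; then let go. Feel your way and go gently, for the thin strap and the cage must not be forced, keep the gripper itself off the cage, and leave everything else where it is.

Things in the scene. Friction and masses are not known exactly. Their poses are not given: they have to be found in the camera images.
- cage: Aluminium-framed insect cage with mesh walls and yellow roof, fixed to the table, 340 (x) x 260 (y) x 200 high; origin at the centre of its underside, z up, its -x side faces the robot. All 'roof' heights here are above its top (200 above the origin). The shutter channels stand 11 above the roof at y = +-62; a roll of tape lies on the roof's far part.
- shutter (a joint): How far the grey roof shutter (120 x 114 x 4 plate, top 6 above the roof) is drawn open, in m: 0 shut (at the start), stop at 0.060; it slides along the cage's -x. A spring shuts it: 3 N when shut, 1 N more per 10 mm, plus 1 N friction. With the S-hook on the keeper post it stands 0.033 to 0.042 open.
- puller: Round bush of 16 diameter on the shutter, its pull point. Origin on its axis, 23.5 above the roof, at the mid-height of the red strap riveted on top; axes as the cage's; at x = 55, y = 0 in the cage frame when shut. It carries the strap.
- rivet (a point): The strap's swivel axis (= puller's origin). Red flat strap 3 thick, 20 wide, from 12 behind the rivet to 67 in front (towards -x); round hole 11 diameter on its centre line, 55 from the rivet, 22 free under it. It starts up to 0.42 rad to either side of -x, NOT measured: look, or feel for its edge. 2.2 N at the hole swivels it (to 0.75 rad); it follows the hook. Over 20 N bends it.
- keeper: Steel keeper post standing on the roof at x = -150, y = 0 in the cage frame; origin at its foot on the roof, z up. Foot 16 diameter up to 31; neck 8 diameter from 31 to 48; head 16 diameter from 48 to 53.
- keeper_neck (a point): Point on the keeper post's axis, 35 above the roof, where the hook's round wire lies.
- s_hook: Twisted S-hook of round 5 mm wire, about 150 g, lying on the blue lid, open end hanging past the lid's +x edge. Origin: middle of the underside of orange grip and wire; x along the straight wire to the open end, z up; wire axis at y = 0, z = 2.5. Grip: steel block 44 (x) x 14 (y) x 24 (z 0 to 24), to be taken across y from above. Hooked up, post axis and hole centre are 114 apart.
- hook_leg (a point): Point on the wire axis where the open end is upright: x = 62, z = -9.5 in the hook frame. The open end lies in the x-z plane: from x = 50 it bends down on a 12 radius to this point and on to 30 degrees past upright, back towards -x, at x = 60.4, z = -15.5; then 8 straight to the tip. In use the strap lies about this height.
- hook_tip (a point): Centre of the rounded (2.5 radius) tip of the S-hook's open end: x = 56.4, y = 0, z = -22.4 in the hook frame.
- hook_eye (a point): Centre of the S-hook's round end: x = -45, y = 11, z = 2.5 in the hook frame. The wire axis runs level in a half circle of 11 radius about it, from (-45, 0) round by (-56, 11) to its end at (-45, 22): the mouth opens towards +x, so the post goes in from there, past the end, and the spring's pull seats it.
- box: White box with a blue lid, fixed, 170 (x) x 140 (y) x 70 high; origin at the centre of its underside. The S-hook lies on its lid.
- tray: White cardboard tray of vials, fixed, 170 x 150 x 55, vials to 72; origin at the centre of its underside. Box and tray may change sides.
- tub_a: White lidded tub, 94 diameter, 104 high, origin at its foot; leave alone.
- tub_b: White lidded tub, 94 diameter, 104 high, origin at its foot; leave alone.
- red_pen: Red-capped marker, 135 long along x, 13 diameter, origin on its underside; leave alone.
- blue_pen: Blue-capped marker, 135 long along x, 13 diameter, origin on its underside; leave alone.
- tape: Roll of green tape, 60 diameter, 18 high, lying on the cage's roof, origin at the centre of its underside; leave alone.
- vial: Glass vial with yellow cap, 26 diameter, 53 high, standing on the blue lid, origin at its foot; leave alone.
- glue: White glue bottle with green cap, 48 diameter, 130 high, origin at its foot; leave alone.

How it is judged:
On the way:
1. the S-hook's tip is down through the strap and its pull has drawn the shutter at least 20 mm open (value of joint shutter above 0.02 m and contact force between s_hook and puller above 1 N and z of hook_tip in the frame of puller below -0.003 m), for 0.1 s.
At the end, for the whole second after the job is handed in: The released S-hook is at rest with its round end about the keeper post's neck (curl centre within 14 mm of the post's axis) and its tip under the strap, bearing on post and strap with more than 1 N each, and holds the shutter 28 to 47 mm open (value of joint shutter between 0.028 and 0.047 m and contact force between s_hook and puller above 1 N and contact force between s_hook and keeper above 1 N and z of hook_tip in the frame of puller below -0.003 m and horizontal distance between hook_eye and keeper_neck below 0.014 m and linear speed of s_hook below 0.02 m/s); the robot touches nothing.
It fails at once if the S-hook presses on the strap and its bush, or on the keeper post, with more than 20 N, or on the whole cage with more than 30 N (contact force between s_hook and puller above 20 N or contact force between s_hook and keeper above 20 N or contact force between s_hook and cage above 30 N).
It fails at once if the gripper or arm touches the cage, shutter or strap with more than 3 N (contact force between any of the fingers, the arm and cage above 3 N).
It fails at once if a bystander is moved by more than 20 mm (distance of any of tub_a, tub_b, red_pen, blue_pen, tape, vial, glue from where it was at the start of the episode above 0.02 m).
It also fails if it takes over 61 s, if anything falls off the work surface, if the arm or the gripper's body presses on something with over 40 N, if the wrist force passes 120 N, or if a joint passes its speed limit or range.

### The arm

A 7-joint arm with a two-finger parallel gripper is mounted at the origin on the work surface. World frame = base frame: x ahead of the robot, y to its left, z up, the work surface at z = 0. Lengths are in m, angles in rad, forces in N, time in s.
With the tool pointing down it reaches from about 0.425 to 0.875 m from the base axis. Payload 4.7 kg.
Tool frame: the origin (TCP) lies at the very end of the fingers, on their centre line; the grasp point (between the pads) lies 19 mm behind it (robot.grip_depth is the distance from the TCP to the grasp point, in m); z points along the fingers, y is the line along which they close (so a half turn about z gives the same grasp; the last joint's range is limited). The gripper opens to 85 mm and grips with 20 to 120 N. Pads are 22 mm wide; open, the fingers measure 114 mm over their backs; the gripper's body (76 mm by 85 mm) begins 54 mm behind the grasp point. The pads swing forward as they close: fully open they stand 13 mm farther back than shut.
Start: joints at [-1.116, 0.321, -0.07, 1.45, 0.023, 1.371, -0.057], TCP at [0.277, 0.588, 0.231] pointing down, gripper open.
Joint ranges: [-2.86, 2.86], [-0.3, 2.09], [-1.38, 1.24], [0.06, 2.45], [-1.56, 4.7], [0.09, 2.05], [-2.69, 2.69]. Speed limits (rad/s): [2.57, 2.57, 3.14, 3.14, 3.14, 3.14, 3.14].

### API

Orientations are given as a rotation vector (axis times angle).
In Python, from plant import robot, eyes gives the robot as it stands.
- The arm moves only by the shell command python3 -m crank 'ROWS' [FORCE]. ROWS is JSON, a list of rows, each a list of 7 numbers: the shift along the tool's x, y, z in cm, then the turn, a rotation vector about the tool's x, y, z in rad, then the opening, from -1 (shut) to 1 (fully open). A call has 1 to 12 rows; each row is the pose to reach, as a shift and turn from the pose commanded when the call began, along the tool's axes at that moment; what a row does not reach only later rows make up. A row lasts 1/10 s, in which the tool goes at most 50 mm and 8.59 degrees, less where a joint would pass 70% of its speed; a pose out of reach is approached as far as the arm can. A call with a gripper value outside its range is refused whole. The fingers move at their own pace and stop on an object; FORCE is the grip in N (left out, the last holds). Time passes only in rows, so rows that repeat a pose let the fingers close. It gives the time, the measured TCP pose, the force, the opening and the grip force at its end, in the units of the state.
- robot.get_obs(): the state, without advancing time (a new reading comes with each control period).
- eyes.get_image(name): name is "scene" or "top" or "wrist"; returns (picture, depth): 420x560x3 uint8, red, green, blue; 420x560 float32, m along the optical axis (not along the pixel's ray), 0 where there is no reading.
- eyes.calibration(name): a dict with "fx", "fy", "cx", "cy" (pixels), "view" (4x4, takes a point from world to camera coordinates); the wrist camera has in their place "hand_eye" (4x4, takes a point from camera to tool coordinates, whose origin is the TCP and whose axes are the flange's). Camera axes: x right, y up, looking along -z (the intrinsics and any distortion apply to the point x, -y, -z); pixel columns grow to the right and rows downward; lengths in m; the calibration is good to about 2 mm. A picture is of the moment at which its call begins: read the wrist's pose just before it. calibration takes no time and is no camera call.
- robot.hand_in(): hands the job in; it is judged then, once.
The state is a dict: "time_s": time; "joints": joint angles; "qd": joint speeds; "tau": joint torques, N m; "ee_pos": TCP position; "eef_rot": TCP orientation; "contact_force": force on the tool from outside, world axes, zero at the start; "torque": the same for the moment, N m; "opening": opening from 0.0 (shut) to 1.0 (fully open); "grasp_force": force on a finger pad.
Only numpy, scipy, OpenCV 4.12 (cv2) and the standard library are available. Lean on these libraries where they do the work, as an engineer would, in place of code of your own. Each camera call takes 0.05 s, during which the arm holds its last target. There are 200 camera calls.

## Working session

There is one attempt and no reset: what is moved stays moved. The work goes in short steps, Python scripts to look and compute and a shell command to move; the robot and the scene stay as the last step left them, time stands still between calls to the robot, and variables do not carry over. Pictures are saved under pics/ and viewed, at most 13 in all, crops included, and the job is handed in when it is done.

```bash
ls; mkdir -p pics
cat > h.py <<'E'
import numpy as np,cv2
from scipy.spatial.transform import Rotation as R
from plant import robot,eyes
def pts(name):
    o=robot.get_obs()
    im,d=eyes.get_image(name);c=eyes.calibration(name)
    v,u=np.mgrid[:420,:560]
    P=np.stack([(u-c['cx'])/c['fx']*d,-(v-c['cy'])/c['fy']*d,-d],-1)
    if 'view' in c: M=np.linalg.inv(c['view'])
    else:
        T=np.eye(4);T[:3,:3]=R.from_rotvec(o['eef_rot']).as_matrix();T[:3,3]=o['ee_pos'];M=T@c['hand_eye']
    W=P@M[:3,:3].T+M[:3,3]; W[d==0]=np.nan
    return im,W
def save(im,n): cv2.imwrite('pics/'+n,im[...,::-1])
E
python3 - <<'E'
from h import *
o=robot.get_obs();print(o['ee_pos'],o['eef_rot'],o['opening'])
print(R.from_rotvec(o['eef_rot']).as_matrix().round(3),eyes.calibration('top').keys())
for n in('top','scene'):
    im,W=pts(n);np.savez(n+'.npz',im=im,W=W)
    a=im; save(cv2.resize(a,(784,588)) ,n+'.png')
E
```

```text
pics
[0.27711683 0.58737095 0.23022934] [-6.86585185e-01 -3.06533691e+00  2.94225145e-03] 0.9976367519389211
[[-0.904  0.427 -0.001]
 [ 0.427  0.904 -0.002]
 [-0.    -0.002 -1.   ]] dict_keys(['fx', 'fy', 'cx', 'cy', 'view'])
```

View pics/top.png

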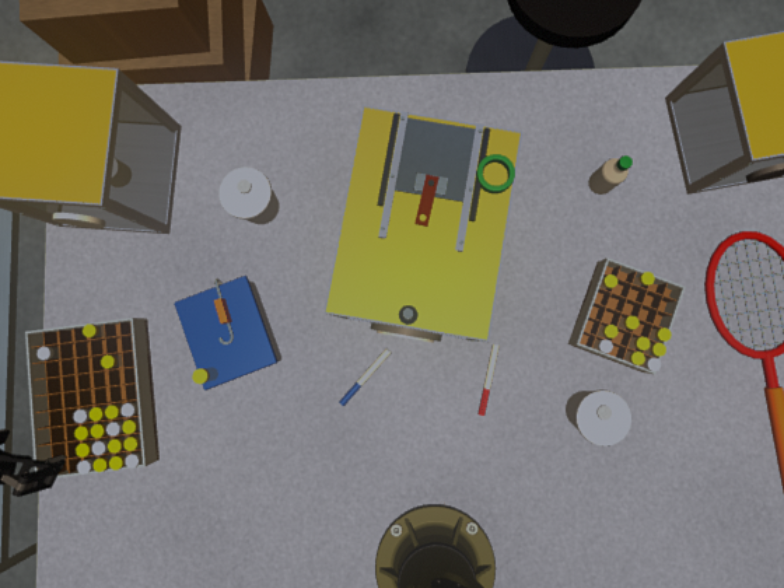

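View pics/scene.png

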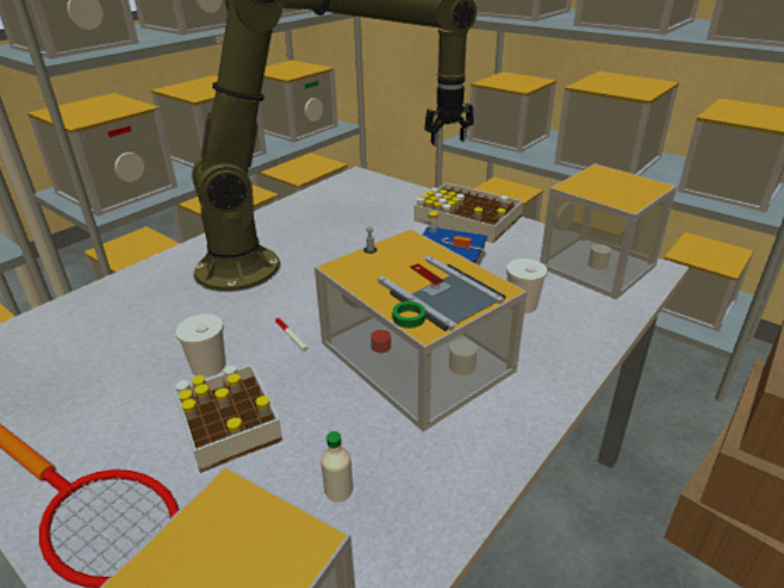

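The top view shows the hook on the blue lid, with its grip at (221,310), open end at (218,282) and eye at (226,340). The strap runs from (431,180) to its hole at (422,217), and the keeper is at (408,315). I'll turn these into positions next.

Run:
```python
from h import *
z=np.load('top.npz');im=z['im'].astype(int);W=z['W']
h=cv2.cvtColor(z['im'],cv2.COLOR_RGB2HSV).astype(int)
v,u=np.mgrid[:420,:560]
def box(a,b,c,d): return (u>a/1.4)&(u<b/1.4)&(v>c/1.4)&(v<d/1.4)
def rep(n,m):
    p=W[m];p=p[~np.isnan(p[:,0])];xy=p[:,:2];c=xy.mean(0);w,V=np.linalg.eigh(np.cov(xy.T));
    print(n,m.sum(),c.round(4),'z',np.median(p[:,2]).round(4),'dir',np.degrees(np.arctan2(V[1,1],V[0,1])).round(1),'rect',cv2.minAreaRect((xy*1000).astype(np.float32)))
S=h[...,1];H=h[...,0]
rep('grip',box(205,240,290,330)&(H<18)&(S>150)&(W[...,2]>.085))
rep('lid',box(165,285,270,395)&(H>100)&(H<130)&(S>120))
rep('strap',box(405,450,165,232)&((H<8)|(H>172))&(S>130)&(W[...,2]>.21))
m=box(320,530,100,345)&(W[...,2]>.19)&(W[...,2]<.21);rep('roof',m)
rep('keeper',box(392,425,295,330)&(W[...,2]>.24))
rep('tape',box(470,520,150,200)&(H>45)&(H<80)&(S>120))
for n,a in(('vial',(190,210,366,386)),('tubA',(215,275,165,220))): rep(n,box(*a)&(W[...,2]>(.11 if n=='vial' else .09)))
# channel pts
m=box(375,500,105,255)&(W[...,2]>.207)&(S<60);rep('chan',m)
rep('wire',box(205,240,275,350)&(W[...,2]>.071)&(W[...,2]<.09)&(S<120))
c=eyes.calibration('wrist');print(c['hand_eye'].round(4),c['fx'],c['fy'])
```

```text
grip 82 [0.479  0.3656] z 0.0953 dir -163.3 rect ((478.6744384765625, 365.5326843261719), (41.199649810791016, 13.044574737548828), 17.864404678344727)
lid 3229 [0.4411 0.3647] z 0.0712 dir -149.0 rect ((441.6512145996094, 366.7915954589844), (167.82540893554688, 138.53640747070312), 19.385770797729492)
strap 184 [ 0.6394 -0.0015] z 0.2258 dir 165.6 rect ((632.6443481445312, -0.32030677795410156), (18.18942642211914, 76.37577819824219), 77.00267028808594)
roof 15737 [0.5939 0.0078] z 0.2014 dir 171.5 rect ((605.6482543945312, 4.204132080078125), (260.4166564941406, 340.7392272949219), 78.41014099121094)
keeper 46 [0.4582 0.0343] z 0.2536 dir 177.8 rect ((457.9783630371094, 34.331016540527344), (12.307552337646484, 14.337467193603516), 88.63172149658203)
tape 265 [ 0.6743 -0.1076] z 0.2188 dir 170.8 rect ((674.4224853515625, -108.02432250976562), (55.134159088134766, 57.67871856689453), 89.43424987792969)
vial 112 [0.3682 0.3894] z 0.124 dir 97.6 rect ((368.342041015625, 390.3177185058594), (24.882055282592773, 23.973114013671875), 83.30850982666016)
tubA 1101 [0.6873 0.3181] z 0.1051 dir -135.5 rect ((688.4190673828125, 318.6782531738281), (92.83475494384766, 92.61731719970703), 74.84109497070312)
chan 2561 [ 0.6874 -0.0112] z 0.2099 dir 80.5 rect ((668.0167846679688, -8.706291198730469), (153.07081604003906, 205.25205993652344), 78.64614868164062)
wire 140 [0.472  0.3656] z 0.0752 dir -169.9 rect ((479.99517822265625, 371.3155517578125), (44.191986083984375, 116.80280303955078), 87.89179229736328)
[[ 1.700e-03  9.619e-01  2.736e-01  6.900e-02]
 [ 1.000e+00 -1.500e-03 -1.200e-03  0.000e+00]
 [-8.000e-04  2.736e-01 -9.619e-01 -1.439e-01]
 [ 0.000e+00  0.000e+00  0.000e+00  1.000e+00]] 336.8262507460191 336.8262507460191
```

```bash
cat >> h.py <<'E'
def Rt(yaw): # tool orientation for hook yaw (hook x = -tool x, tool down)
    c,s=np.cos(yaw),np.sin(yaw); return np.array([[-c,-s,0],[-s,c,0],[0,0,-1]])
def go(pos,yaw):
    o=robot.get_obs();Rc=R.from_rotvec(o['eef_rot']).as_matrix()
    print('cm',((Rc.T@(np.array(pos)-o['ee_pos']))*100).round(2),'turn',R.from_matrix(Rc.T@Rt(yaw)).as_rotvec().round(3),'t',o['time_s'],'F',np.round(o['contact_force'],2))
E
python3 - <<'E'
from h import *
go((.479,.3656,.19),np.radians(17.5))
E
```

```text
cm [-27.72 -11.44   4.06] turn [-0.002 -0.001 -0.746] t 0.1 F [ 0.09 -0.22 -0.33]
```

```bash
python3 -m crank '[[-4,-1.6,0.5,0,0,-0.12,1],[-8,-3.3,1,0,0,-0.25,1],[-12,-5,1.5,0,0,-0.38,1],[-16,-6.6,2,0,0,-0.5,1],[-20,-8.3,2.6,0,0,-0.62,1],[-24,-10,3.2,0,0,-0.746,1],[-27.72,-11.44,4.06,-0.002,-0.001,-0.746,1],[-27.72,-11.44,4.06,-0.002,-0.001,-0.746,1],[-27.72,-11.44,4.06,-0.002,-0.001,-0.746,1],[-27.72,-11.44,4.06,-0.002,-0.001,-0.746,1],[-27.72,-11.44,4.06,-0.002,-0.001,-0.746,1]]'
python3 - <<'E'
from h import *
im,W=pts('wrist');np.savez('w1.npz',im=im,W=W);save(im,'w1.png')
go((.479,.3656,.19),np.radians(17.5))
hs=cv2.cvtColor(im,cv2.COLOR_RGB2HSV).astype(int)
def rep(n,m):
    p=W[m];p=p[~np.isnan(p[:,0])];xy=p[:,:2]
    print(n,m.sum(),p.mean(0).round(4),np.median(p[:,2]).round(4),cv2.minAreaRect((xy*1000).astype(np.float32)))
rep('grip',(hs[...,0]<20)&(hs[...,1]>140)&(W[...,2]>.092)&(W[...,2]<.1))
E
```

```text
time_s: 1.2
ee_pos: [0.478, 0.3679, 0.1909]
eef_rot: [-0.482, 3.103, 0.004]
contact_force: [-0.5, 0.5, 0.1]
opening: 1.002
grasp_force: 0.0
cm [-0.02 -0.23  0.09] turn [0.002 0.002 0.003] t 1.25 F [1.11 0.92 0.95]
grip 904 [0.4785 0.3666 0.0954] 0.0954 ((479.4039306640625, 367.1005859375), (42.66057205200195, 11.987253189086914), 17.273908615112305)
```

View pics/w1.png

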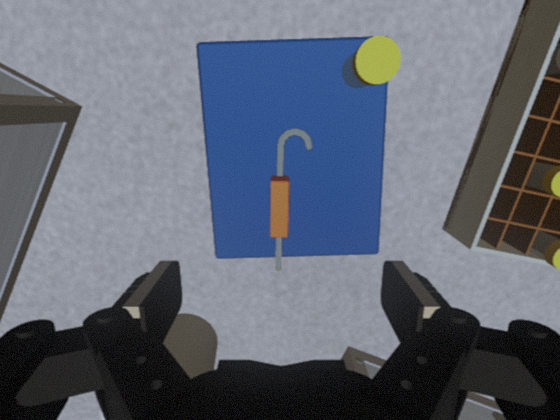

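The wrist view shows the grip at (280,207), the eye at (295,140) and the tip end at (278,268), all between the jaws. In this orientation the gripper body would hide the open end. A half turn puts the camera over it, so I'll check the joint range first.

Run:
```python
from h import *
print(robot.get_obs()['joints'])
go((.479,.3666,.15),np.radians(17.3)+np.pi)
```

```text
[-0.70309564  0.24155958  0.00492756  1.63180765 -0.00253351  1.26581492
  1.18129861]
cm [-0.04 -0.14  4.09] turn [-3.000e-03  3.000e-03 -3.135e+00] t 1.25 F [1.11 0.92 0.95]
```

```bash
python3 -m crank '[[0,0,0.3,0,0,0.14,1],[0,0,0.6,0,0,0.28,1],[0,0,0.9,0,0,0.42,1],[0,0,1.2,0,0,0.56,1],[0,0,1.5,0,0,0.7,1],[0,0,1.8,0,0,0.84,1],[0,0,2,0,0,0.98,1],[0,0,2,0,0,1.12,1],[0,0,2,0,0,1.26,1],[0,0,2,0,0,1.4,1],[0,0,2,0,0,1.54,1],[0,0,2,0,0,1.67,1]]' >/dev/null; python3 -c "
from h import *
go((.479,.3666,.15),np.radians(17.3)+np.pi)"
```

```text
cm [-0.09  0.03  2.09] turn [-0.    -0.003  1.471] t 2.45 F [0.4  0.77 0.22]
```

```bash
python3 -m crank '[[0,0,0.3,0,0,0.14,1],[0,0,0.6,0,0,0.28,1],[0,0,0.9,0,0,0.42,1],[0,0,1.2,0,0,0.56,1],[0,0,1.5,0,0,0.7,1],[0,0,1.8,0,0,0.84,1],[0,0,2,0,0,0.98,1],[0,0,2,0,0,1.12,1],[-0.09,0.03,2.09,0,0,1.26,1],[-0.09,0.03,2.09,0,0,1.4,1],[-0.09,0.03,2.09,0,-0.003,1.471,1],[-0.09,0.03,2.09,0,-0.003,1.471,1]]' >/dev/null
python3 - <<'E'
from h import *
im,W=pts('wrist');np.savez('w2.npz',im=im,W=W);save(im,'w2.png')
hs=cv2.cvtColor(im,cv2.COLOR_RGB2HSV).astype(int)
def rep(n,m):
    p=W[m];p=p[~np.isnan(p[:,0])];xy=p[:,:2]
    print(n,m.sum(),p.mean(0).round(4),np.median(p[:,2]).round(4),cv2.minAreaRect((xy*1000).astype(np.float32)))
rep('grip',(hs[...,0]<20)&(hs[...,1]>140)&(W[...,2]>.092)&(W[...,2]<.1))
lid=(hs[...,0]>100)&(hs[...,0]<130)&(hs[...,1]>120);print('lid z',np.nanmedian(W[lid][:,2]))
go((.479,.3666,.075),np.radians(17.3)+np.pi)
E
```

```text
grip 1282 [0.4813 0.3673 0.0953] 0.0953 ((480.9639587402344, 367.0216979980469), (42.89793014526367, 12.444729804992676), 17.238250732421875)
lid z 0.07133700521564768
cm [-0.01 -0.02  7.5 ] turn [0.    0.    0.007] t 3.7 F [-0.57 -0.58 -0.3 ]
```

View pics/w2.png

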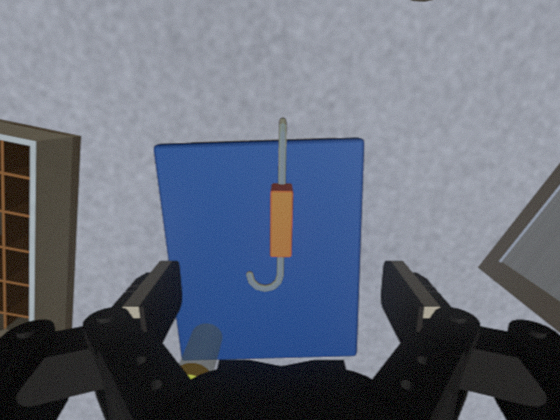

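Both views agree: the grip is at (282,222) in this picture, and the open end at the top (282,120) is now in the camera's view. Averaging gives a grip centre of about (0.480, 0.367). I'll go down and grasp it.

```bash
python3 -m crank '[[0.09,-0.02,2,0,0,0.007,1],[0.09,-0.02,4,0,0,0.007,1],[0.09,-0.02,5.5,0,0,0.007,1],[0.09,-0.02,6.5,0,0,0.007,1],[0.09,-0.02,7.1,0,0,0.007,1],[0.09,-0.02,7.43,0,0,0.007,1],[0.09,-0.02,7.43,0,0,0.007,0],[0.09,-0.02,7.43,0,0,0.007,-1],[0.09,-0.02,7.43,0,0,0.007,-1],[0.09,-0.02,7.43,0,0,0.007,-1],[0.09,-0.02,7.43,0,0,0.007,-1]]' 60; python3 -m crank '[[0,0,0,0,0,0,-1],[0,0,0,0,0,0,-1],[0,0,-0.5,0,0,0,-1],[0,0,-1.5,0,0,0,-1],[0,0,-3,0,0,0,-1],[0,0,-5,0,0,0,-1],[0,0,-8,0,0,0,-1],[0,0,-12,0,0,0,-1],[0,0,-16,0,0,0,-1],[0,0,-20,0,0,0,-1],[0,0,-23,0,0,0,-1],[0,0,-23,0,0,0,-1]]'
```

```text
time_s: 4.8
ee_pos: [0.4807, 0.3661, 0.0761]
eef_rot: [-3.106, -0.468, -0.0]
contact_force: [-2.4, -2.5, 17.6]
opening: 0.151
grasp_force: 52.9
time_s: 6.0
ee_pos: [0.4827, 0.3669, 0.3125]
eef_rot: [-3.101, -0.466, -0.013]
contact_force: [0.8, 0.8, -1.6]
opening: 0.151
grasp_force: 60.4
```

```bash
cat >> h.py <<'E'
def gf(pos,yaw): go(pos,yaw+np.pi)  # flipped grasp: hook x = tool x
E
python3 -c "
from h import *
gf((.545,.0034,.295),.05)"
```

```text
cm [-4.74 36.59  1.55] turn [-0.005 -0.009  0.248] t 6.0 F [ 0.82  0.81 -1.6 ]
```

```bash
python3 -m crank '[[-0.2,1.5,0,0,0,0.01,-1],[-0.6,5,0,0,-0.003,0.03,-1],[-1.2,9,0,0,-0.005,0.06,-1],[-1.8,13.5,0,-0.005,-0.009,0.09,-1],[-2.4,18,0.3,-0.005,-0.009,0.12,-1],[-3,22.5,0.6,-0.005,-0.009,0.15,-1],[-3.6,27,1,-0.005,-0.009,0.18,-1],[-4.1,31,1.2,-0.005,-0.009,0.21,-1],[-4.5,34.5,1.4,-0.005,-0.009,0.23,-1],[-4.74,36.59,1.55,-0.005,-0.009,0.248,-1],[-4.74,36.59,1.55,-0.005,-0.009,0.248,-1],[-4.74,36.59,1.55,-0.005,-0.009,0.248,-1]]'
python3 - <<'E'
from h import *
im,W=pts('wrist');np.savez('w3.npz',im=im,W=W);save(cv2.resize(im,(784,588),interpolation=cv2.INTER_CUBIC),'w3.png')
gf((.545,.0034,.295),.05)
E
```

```text
time_s: 7.2
ee_pos: [0.5424, 0.0027, 0.2894]
eef_rot: [3.135, 0.079, -0.016]
contact_force: [0.4, 0.8, -0.4]
opening: 0.148
grasp_force: 60.3
cm [ 0.24  0.05 -0.55] turn [0.006 0.01  0.003] t 7.25 F [-0.24  0.41 -1.47]
```

View pics/w3.png

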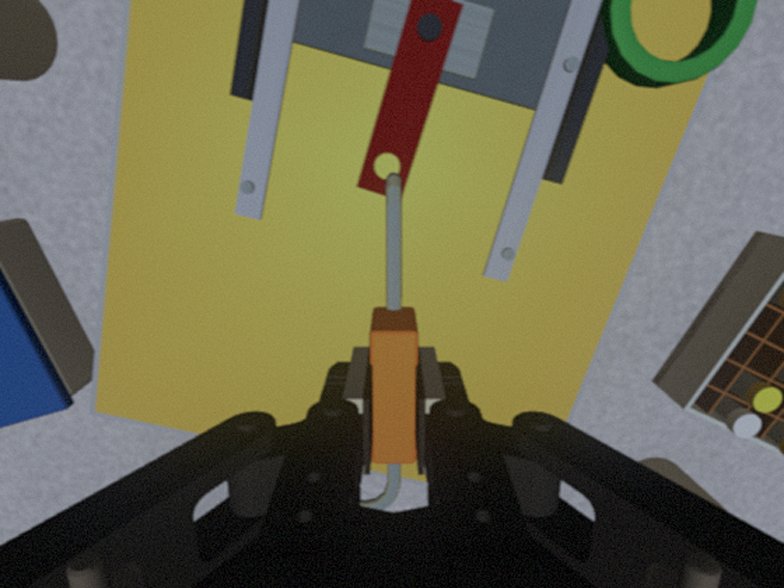

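The strap hole is at (387,165) and the rivet at (430,27). The hook's bend is just short of the hole at (393,178), and the wire runs straight up the picture. Next I'll express these in tool coordinates.

```bash
cat >> h.py <<'E'
def ray(u,v,z,o):
    c=eyes.calibration('wrist');T=np.eye(4);T[:3,:3]=R.from_rotvec(o['eef_rot']).as_matrix();T[:3,3]=o['ee_pos'];M=T@c['hand_eye']
    d=M[:3,:3]@np.array([(u-c['cx'])/c['fx'],-(v-c['cy'])/c['fy'],-1]);return M[:3,3]+d*(z-M[2,3])/d[2]
def totool(P,o): return (P-o['ee_pos'])@R.from_rotvec(o['eef_rot']).as_matrix()
def hookpose(im,W,o):
    hs=cv2.cvtColor(im,cv2.COLOR_RGB2HSV).astype(int);T=totool(W,o)*1000
    v,u=np.mgrid[:420,:560]
    m=(hs[...,0]<20)&(hs[...,1]>140)&(v>200)&(abs(u-281)<40)&(T[...,2]<-10)
    p=T[m];print('grip',m.sum(),np.percentile(p,[2,50,98],axis=0).round(1).tolist(),cv2.minAreaRect(p[:,:2].astype(np.float32)))
    m=(hs[...,1]<70)&(v>128)&(v<218)&(abs(u-281)<10)&(abs(T[...,2]-2)<12)
    p=T[m];k=np.polyfit(p[:,0],p[:,1],1);kz=np.polyfit(p[:,0],p[:,2],1);print('wire',m.sum(),'y=',k.round(3),'z=',kz.round(3),p[:,0].min().round(1),p[:,0].max().round(1))
E
python3 - <<'E'
from h import *
o=robot.get_obs();z=np.load('w3.npz');im,W=z['im'],z['W']
hookpose(im,W,o)
hs=cv2.cvtColor(im,cv2.COLOR_RGB2HSV).astype(int);v,u=np.mgrid[:420,:560]
red=((hs[...,0]<8)|(hs[...,0]>172))&(hs[...,1]>130)&(v<145)&(u>240)&(u<350)
zs=np.nanmedian(W[red][:,2]);print('strap z',zs)
hl=(hs[...,0]>20)&(hs[...,0]<35)&(hs[...,1]>90)&(abs(u-276.4)<10)&(abs(v-118)<10)
print('hole px',u[hl].mean(),v[hl].mean(),hl.sum())
H=ray(276.4,117.9,zs,o);Rv=ray(430/1.4,27/1.4,zs,o);print('hole',H,totool(H,o)*1000,'rivet',Rv,np.linalg.norm(H-Rv),'ang',np.arctan2(*(H-Rv)[1::-1]))
# channels direction
for a,b in(((250,215),(285,20)),((497,278),(587,20))):
    A=ray(a[0]/1.4,a[1]/1.4,.211,o);B=ray(b[0]/1.4,b[1]/1.4,.211,o);print('chan yaw',np.arctan2(*(B-A)[1::-1]))
print(o['ee_pos'])
E
```

```text
grip 3761 [[-20.3, -6.6, -87.4], [5.8, 1.3, -19.1], [21.7, 9.5, -12.9]] ((0.32544708251953125, -0.5871677398681641), (45.54231262207031, 29.088045120239258), 18.674861907958984)
wire 909 y= [0.004 0.972] z= [ 0.1   -3.184] 23.0 61.8
strap z 0.22637621798160149
hole px 275.71590909090907 117.65151515151516 264
hole [0.60722428 0.00953266 0.22637622] [65.53323955 -2.70937754 62.47565986] rivet [ 0.66046987 -0.00467933  0.22637622] 0.05510965004494362 ang 2.880759458650382
chan yaw -0.20526242008723464
chan yaw -0.21436354678859562
[0.5425299  0.00377207 0.28951581]
```

```bash
python3 -m crank '[[0.2,-0.1,0.6,0.002,0.003,0,-1],[0.4,-0.2,1.3,0.004,0.006,0,-1],[0.6,-0.3,2,0.006,0.01,0,-1],[0.84,-0.37,2.6,0.006,0.01,0,-1],[0.84,-0.37,3,0.006,0.01,0,-1],[0.84,-0.37,3,0.006,0.01,0,-1],[0.84,-0.37,3,0.006,0.01,0,-1]]'
cat > look.py <<'E'
import sys
from h import *
n=sys.argv[1]
im,W=pts('wrist');o=robot.get_obs();np.savez(n+'.npz',im=im,W=W)
hs=cv2.cvtColor(im,cv2.COLOR_RGB2HSV).astype(int);T=totool(W,o)*1000;v,u=np.mgrid[:420,:560]
m=(hs[...,1]<70)&(v>128)&(v<218)&(abs(u-281)<12)&(abs(T[...,2]-2)<12)&(T[...,0]<48)
p=T[m];k=np.polyfit(p[:,0],p[:,1],1);kz=np.polyfit(p[:,0],p[:,2],1);print('wire',m.sum(),'y=',k.round(3),'z=',kz.round(3))
red=((hs[...,0]<8)|(hs[...,0]>172))&(hs[...,1]>130)&(v<220)&(u>200)&(u<380)&(W[...,2]>.22)
zs=np.nanmedian(W[red][:,2]);r=cv2.minAreaRect((W[red][:,:2]*1000).astype(np.float32));print('strap z',zs,r)
q=T[red];print('strap tool x range',np.percentile(q[:,0],[1,99]),[(np.percentile(q[abs(q[:,0]-x)<2,1],[2,98]).round(1).tolist()) for x in (57,62,67,72) if (abs(q[:,0]-x)<2).any()])
print(o['ee_pos'],o['contact_force'],o['torque'],o['time_s'])
c=im[40:240,160:400];save(cv2.resize(c,(720,600),interpolation=cv2.INTER_CUBIC),n+'.png')
E
python3 look.py w4
```

```text
time_s: 7.95
ee_pos: [0.551, 0.0061, 0.2601]
eef_rot: [3.14, 0.08, 0.002]
contact_force: [0.5, 0.8, -1.6]
opening: 0.15
grasp_force: 60.2
wire 553 y= [ 0.007 -0.365] z= [0.004 0.302]
strap z 0.22637652977995745 ((633.5177001953125, 1.0122127532958984), (19.516807556152344, 78.18920135498047), 75.13536071777344)
strap tool x range [ 46.23012424 118.60000083] [[-8.3, 10.9], [-6.7, 12.3], [-5.0, 13.8], [-3.6, 15.5]]
[0.55111386 0.00607946 0.26033336] [ 0.80305974  1.16369876 -0.94675136] [ 0.06369525 -0.0042382  -0.008738  ] 8.0
```

View pics/w4.png

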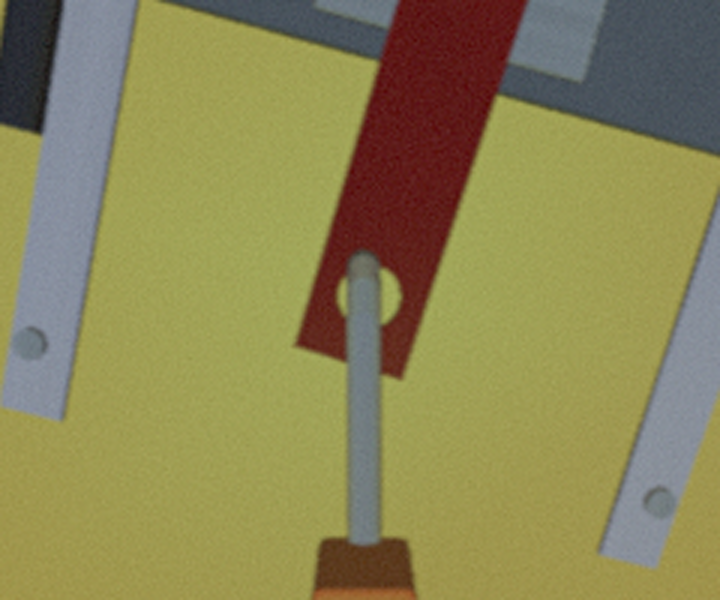

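The wire is level and lies over the hole, about 2 px left of the hole's centre at (370,296) in the crop. I'll get the exact offset before lowering.

Run:
```python
from h import *
o=robot.get_obs();c=eyes.calibration('wrist');print(c['cx'],c['cy'])
H=ray(160+370/3,40+296/3,.2264,o);print(H,totool(H,o)*1000)
for v in (450,350): print(totool(ray(160+364/3,40+v/3,.260,o),o)*1000)
z=np.load('w4.npz');T=totool(z['W'],o)*1000;hs=cv2.cvtColor(z['im'],cv2.COLOR_RGB2HSV).astype(int)
v,u=np.mgrid[:420,:560];top=(hs[...,0]<20)&(hs[...,1]>140)&(v>225)&(abs(u-281)<40)&(T[...,2]<-17.5)&(T[...,2]>-21)
p=T[top];print(top.sum(),np.percentile(p,[1,50,99],axis=0).round(1).tolist())
```

```text
280.99294958886037 206.40963912793782
[0.60683206 0.00763616 0.2264    ] [55.66295705  1.25019193 34.03654153]
[36.10393859  0.23625682  0.39996715]
[50.70949364  0.20672073  0.42685207]
2985 [[-21.0, -6.7, -20.3], [2.3, 0.1, -18.9], [21.6, 6.5, -17.7]]
```

```bash
python3 -m crank '[[-0.1,0.1,0.1,0,0,0,-1],[-0.12,0.1,0.25,0,0,0,-1],[-0.12,0.1,0.4,0,0,0,-1],[-0.12,0.1,0.5,0,0,0,-1],[-0.12,0.1,0.6,0,0,0,-1],[-0.12,0.1,0.7,0,0,0,-1],[-0.14,0.1,0.8,0,0,0,-1],[-0.18,0.1,0.9,0,0,0,-1],[-0.22,0.1,1,0,0,0,-1],[-0.22,0.1,1,0,0,0,-1]]'; python3 -c "
from h import *
o=robot.get_obs();print(o['ee_pos'],o['torque'],o['contact_force'])"
```

```text
time_s: 9.0
ee_pos: [0.5487, 0.0051, 0.2499]
eef_rot: [3.14, 0.08, 0.002]
contact_force: [-0.2, 0.4, -1.2]
opening: 0.151
grasp_force: 60.2
[0.54870421 0.00507202 0.24991837] [-0.01349691  0.03759201  0.04033304] [-0.19805497  0.39289895 -1.20490129]
```

```bash
python3 -m crank '[[-0.06,0,0.1,0,0,0,-1],[-0.12,0,0.2,0,0,0,-1],[-0.18,0,0.3,0,0,0,-1],[-0.23,0,0.4,0,0,0,-1],[-0.29,0,0.5,0,0,0,-1],[-0.33,0,0.6,0,0,0,-1],[-0.36,0,0.7,0,0,0,-1],[-0.39,0,0.8,0,0,0,-1],[-0.39,0,0.8,0,0,0,-1]]'; python3 look.py w5
```

```text
time_s: 9.9
ee_pos: [0.5449, 0.0049, 0.2419]
eef_rot: [3.14, 0.08, 0.002]
contact_force: [-0.6, -0.6, -2.1]
opening: 0.149
grasp_force: 60.2
wire 549 y= [ 0.004 -0.221] z= [0.006 0.175]
strap z 0.22638142641598044 ((629.1590576171875, 2.098796844482422), (19.527297973632812, 69.49433135986328), 75.42206573486328)
strap tool x range [ 52.1523903  113.56684348] [[-11.1, 8.0], [-9.7, 9.8], [-8.1, 11.3], [-6.3, 12.8]]
[0.54493248 0.00489217 0.24203486] [ 0.20939165  0.02208893 -1.03496849] [-0.06634119  0.05602165 -0.05588676] 9.95
```

View pics/w5.png

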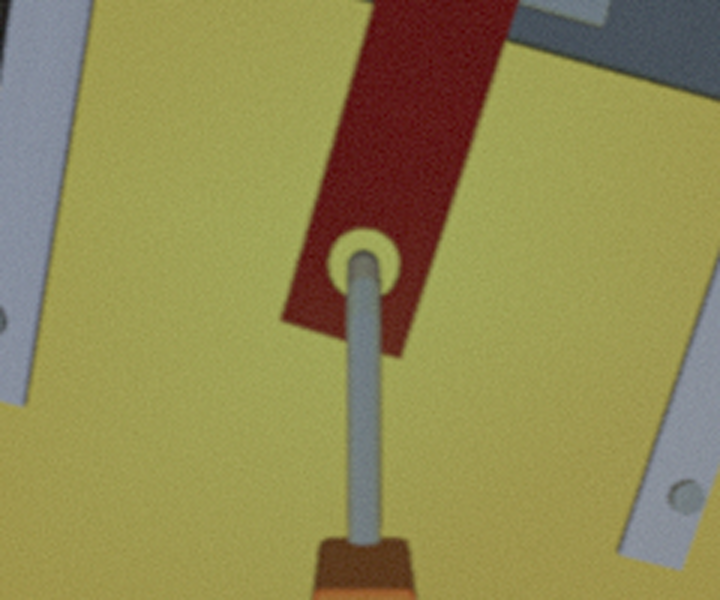

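The tip is through the hole: the wire enters at (363,262) with the hole ring all round it. Next I'll compute the pull and looping waypoints.

```bash
cat > way.py <<'E'
from h import *
CY=-.2075;P=np.array([.4592,.0357])
def way(px,py,a,z,n):
    Rh=lambda y:np.array([[np.cos(y),-np.sin(y)],[np.sin(y),np.cos(y)]])
    O=P-Rh(CY+a)@(np.array([px,py])/1000); T=O+Rh(CY+a)@[-.0003,0]
    print(n,T.round(4),'leg cage',((Rh(CY).T@(O+Rh(CY+a)@[.062,0]-P))*1000).round(1));gf((T[0],T[1],z),CY+a)
def here():
    o=robot.get_obs();y=2*np.arctan2(o['eef_rot'][1],o['eef_rot'][0]);y=(y+np.pi/2)%np.pi-np.pi/2
    Rh=lambda y:np.array([[np.cos(y),-np.sin(y)],[np.sin(y),np.cos(y)]])
    O=np.array(o['ee_pos'][:2])+Rh(y)@[.0003,0]
    print('post in hook mm',((Rh(y).T@(P-O))*1000).round(1),'alpha',y-CY,'z',o['ee_pos'][2],'F cage',(Rh(CY).T@o['contact_force'][:2]).round(2),o['contact_force'][2].round(2),'t',o['time_s'])
E
python3 - <<'E'
from way import *
here()
way(-34,32,.27,.2415,'A');way(-34,11,.096,.2415,'B')
E
```

```text
post in hook mm [-84.4  35.1] alpha 0.25832300236995254 z 0.24203485636799044 F cage [0.2  0.06] -1.03 t 9.95
A [0.4948 0.0059] leg cage [101.1  -5.2]
cm [-5.   -0.35  0.05] turn [ 0.    -0.001 -0.012] t 9.95 F [ 0.21  0.02 -1.03]
B [0.4915 0.021 ] leg cage [96.6 -1.7]
cm [-5.26 -1.88  0.05] turn [ 0.    -0.001  0.162] t 9.95 F [ 0.21  0.02 -1.03]
```

```bash
python3 -m crank '[[-0.15,-0.01,0,0,0,0,-1],[-0.3,-0.02,0,0,0,0,-1],[-0.5,-0.03,0,0,0,0,-1],[-0.75,-0.05,0,0,0,0,-1],[-1,-0.07,0,0,0,0,-1],[-1.25,-0.09,0,0,0,0,-1],[-1.5,-0.11,0,0,0,-0.003,-1],[-1.8,-0.13,0,0,0,-0.005,-1],[-2.1,-0.15,0,0,0,-0.005,-1],[-2.4,-0.17,0,0,0,-0.006,-1],[-2.5,-0.175,0,0,0,-0.006,-1]]'; python3 -c "
from way import *
here();way(-34,32,.27,.2415,'A')"
```

```text
time_s: 11.05
ee_pos: [0.5207, 0.0057, 0.2424]
eef_rot: [3.14, 0.09, 0.007]
contact_force: [6.0, 0.1, -4.0]
opening: 0.151
grasp_force: 59.8
post in hook mm [-60.   33.5] alpha 0.2647301173685521 z 0.24235647136070798 F cage [5.84 1.37] -3.96 t 11.05
A [0.4948 0.0059] leg cage [101.1  -5.2]
cm [-2.58 -0.17  0.07] turn [ 0.    -0.004 -0.005] t 11.05 F [ 5.99  0.14 -3.96]
```

```bash
python3 -m crank '[[-0.2,-0.02,0.05,0,0,0,-1],[-0.45,-0.04,0.1,0,0,0,-1],[-0.7,-0.06,0.12,0,0,0,-1],[-0.95,-0.07,0.12,0,0,0,-1],[-1.2,-0.09,0.12,0,0,0,-1],[-1.45,-0.1,0.12,0,0,0,-1],[-1.7,-0.12,0.12,0,0,0,-1],[-1.95,-0.13,0.12,0,0,0,-1],[-2.2,-0.15,0.12,0,0,0,-1],[-2.4,-0.16,0.12,0,0,-0.005,-1],[-2.55,-0.17,0.12,0,0,-0.005,-1],[-2.58,-0.17,0.12,0,0,-0.005,-1]]' 80
python3 - <<'E'
from way import *
here();way(-34,32,.27,.2405,'A')
for n in('top','scene'):
    im,W=pts(n);np.savez(n+'2.npz',im=im,W=W)
    c=(im[150:270,240:400] if n=='top' else im[120:260,210:400]);save(cv2.resize(c,None,fx=4,fy=4,interpolation=cv2.INTER_CUBIC),n+'2.png')
import os
a=cv2.imread('pics/top2.png');b=cv2.imread('pics/scene2.png')
w=cv2.resize(a,(390,292));x=cv2.resize(b,(390,287));cv2.imwrite('pics/both.png',np.vstack([w,x]))
E
python3 look.py w6
```

```text
time_s: 12.25
ee_pos: [0.4963, 0.0059, 0.2419]
eef_rot: [-3.14, -0.098, -0.013]
contact_force: [9.7, 0.8, -2.7]
opening: 0.14
grasp_force: 81.8
post in hook mm [-35.5  32. ] alpha 0.26964487653771174 z 0.24186080230986173 F cage [9.32 2.77] -2.75 t 12.25
A [0.4948 0.0059] leg cage [101.1  -5.2]
cm [-0.15 -0.    0.13] turn [ 0.    -0.008 -0.   ] t 12.25 F [ 9.69  0.79 -2.75]
wire 540 y= [-0.    -0.094] z= [-0.005  0.405]
strap z 0.22637090004422436 ((581.5435180664062, 7.693691253662109), (19.600383758544922, 64.00617980957031), 82.50575256347656)
strap tool x range [ 54.83540792 114.23742659] [[-11.5, 7.1], [-10.6, 8.0], [-9.6, 9.2], [-8.6, 10.0]]
[0.4963446  0.00596902 0.24184953] [ 8.73254389  0.75634613 -2.4167222 ] [ 0.27865179 -1.9261868   0.0304127 ] 12.4
```

View pics/both.png

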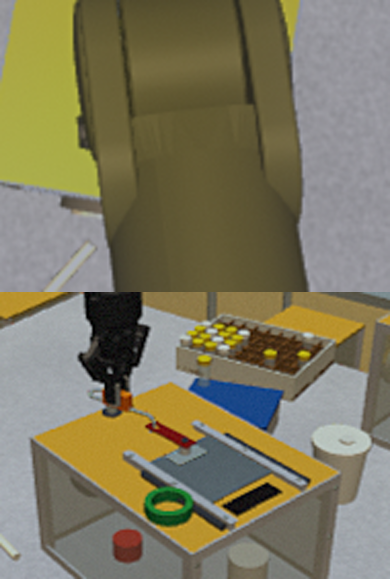

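The top view is blocked by the arm. The scene view shows the shutter drawn and the hook's eye beside the post at (105,405). I'll check the wrist view just behind the grip for the post.

Run:
```python
from h import *
z=np.load('w6.npz');a=cv2.resize(z['im'][290:400,200:360],None,fx=3.6,fy=3.6,interpolation=cv2.INTER_CUBIC)
s=np.load('scene2.npz');b=cv2.resize(s['im'][145:215,235:335],(576,403),interpolation=cv2.INTER_CUBIC)
a=cv2.resize(a,(400,275));b=cv2.resize(b,(400,280));save(np.vstack([a,b]),'w6b.png')
```

```text
(no output)
```

View pics/w6b.png

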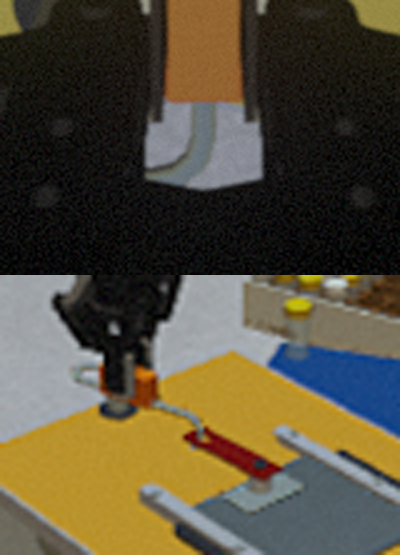

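Run:
```python
from way import *
here();way(-34,25,.213,.2412,'B0');way(-34,18,.155,.2412,'B1');way(-34,11,.096,.2412,'B')
```

```text
post in hook mm [-35.5  32. ] alpha 0.26973735375402397 z 0.24184952865507695 F cage [8.39 2.54] -2.42 t 12.4
B0 [0.493  0.0109] leg cage [99.1 -4.1]
cm [-0.3  -0.51  0.06] turn [-0.    -0.008  0.057] t 12.4 F [ 8.73  0.76 -2.42]
B1 [0.4919 0.016 ] leg cage [97.6 -3. ]
cm [-0.38 -1.02  0.06] turn [-0.    -0.008  0.115] t 12.4 F [ 8.73  0.76 -2.42]
B [0.4915 0.021 ] leg cage [96.6 -1.7]
cm [-0.39 -1.53  0.06] turn [-0.001 -0.008  0.174] t 12.4 F [ 8.73  0.76 -2.42]
```

```bash
python3 -m crank '[[-0.15,0,0.03,0,-0.004,0,-1],[-0.2,-0.17,0.06,0,-0.008,0.02,-1],[-0.25,-0.34,0.06,0,-0.008,0.038,-1],[-0.3,-0.51,0.06,0,-0.008,0.057,-1],[-0.33,-0.65,0.06,0,-0.008,0.073,-1],[-0.36,-0.8,0.06,0,-0.008,0.09,-1],[-0.38,-1.02,0.06,0,-0.008,0.115,-1],[-0.38,-1.02,0.06,0,-0.008,0.115,-1]]'; python3 -c "
from way import *
here();way(-34,11,.096,.2412,'B')"
```

```text
time_s: 13.2
ee_pos: [0.4924, 0.0142, 0.2417]
eef_rot: [3.139, -0.086, 0.001]
contact_force: [7.9, -0.9, -1.6]
opening: 0.14
grasp_force: 82.1
post in hook mm [-34.6  19.6] alpha 0.15256327495264352 z 0.2416786618555656 F cage [7.95 0.7 ] -1.57 t 13.2
B [0.4915 0.021 ] leg cage [96.6 -1.7]
cm [-0.13 -0.67  0.05] turn [ 0.002 -0.001  0.057] t 13.2 F [ 7.93 -0.95 -1.57]
```

```bash
python3 -m crank '[[-0.06,-0.1,0.03,0,0,0.008,-1],[-0.08,-0.2,0.05,0,0,0.016,-1],[-0.1,-0.3,0.05,0,0,0.024,-1],[-0.11,-0.4,0.05,0,0,0.033,-1],[-0.12,-0.5,0.05,0,0,0.042,-1],[-0.13,-0.6,0.05,0,0,0.05,-1],[-0.13,-0.67,0.05,0,0,0.057,-1],[-0.13,-0.67,0.05,0,0,0.057,-1]]'
python3 - <<'E'
from way import *
here();way(-42,11,.096,.2405,'C');way(-49.5,11,.096,.24,'D')
im,W=pts('wrist');o=robot.get_obs();T=totool(W,o)*1000
s,_=pts('scene');a=cv2.resize(im[290:400,200:360],(400,275),interpolation=cv2.INTER_CUBIC);b=cv2.resize(s[145:215,235:335],(400,280),interpolation=cv2.INTER_CUBIC)
save(np.vstack([a,b]),'w7.png')
w=T[328:368,258:306].reshape(-1,3);w=w[~np.isnan(w[:,0])]
m=(w[:,2]<-5)&(w[:,2]>-30)&(w[:,0]<-23);print('head?',m.sum(),np.percentile(w[m],[2,50,98],axis=0).round(1).tolist() if m.sum() else '')
E
```

```text
time_s: 14.0
ee_pos: [0.4917, 0.0204, 0.2414]
eef_rot: [3.134, -0.176, 0.003]
contact_force: [8.1, -3.4, 0.0]
opening: 0.14
grasp_force: 82.2
post in hook mm [-34.4  11.6] alpha 0.09520635790844631 z 0.24141080799284845 F cage [ 8.64 -1.66] 0.05 t 14.0
C [0.4994 0.0201] leg cage [104.6  -1. ]
cm [ 0.77 -0.06  0.09] turn [ 0.002 -0.002 -0.001] t 14.0 F [ 8.11 -3.41  0.05]
D [0.5069 0.0193] leg cage [112.   -0.3]
cm [ 1.52 -0.06  0.14] turn [ 0.002 -0.002 -0.001] t 14.0 F [ 8.11 -3.41  0.05]
head? 342 [[-40.5, -10.4, -13.9], [-33.8, -6.7, -12.8], [-27.6, -3.5, -9.9]]
```

View pics/w7.png

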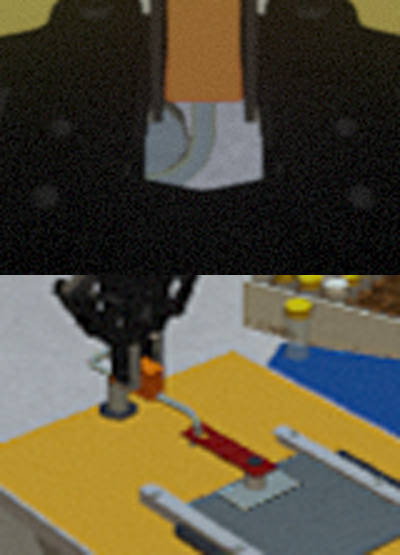

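The post's head now shows inside the curl at (165,140), centred about 11.5 mm to the side and 34 mm back, as planned. I'll ease forward to seat it.

```bash
python3 -m crank '[[0.15,0,0.01,0,0,0,-1],[0.3,-0.02,0.03,0,0,0,-1],[0.5,-0.04,0.05,0,0,0,-1],[0.7,-0.06,0.07,0,0,0,-1],[0.9,-0.06,0.09,0,0,0,-1],[1.05,-0.06,0.1,0,0,0,-1],[1.15,-0.06,0.1,0,0,0,-1],[1.15,-0.06,0.1,0,0,0,-1]]'; python3 -c "
from way import *
here();way(-49.5,11,.096,.24,'D')"
```

```text
time_s: 14.9
ee_pos: [0.5023, 0.0198, 0.2401]
eef_rot: [3.134, -0.176, -0.001]
contact_force: [5.4, -2.2, 1.0]
opening: 0.143
grasp_force: 82.4
post in hook mm [-44.9  11. ] alpha 0.09540387924071767 z 0.24005914869984377 F cage [ 5.7 -1.1] 0.97 t 14.9
D [0.5069 0.0193] leg cage [112.   -0.3]
cm [ 0.46 -0.    0.01] turn [ 0.002  0.001 -0.001] t 14.9 F [ 5.35 -2.25  0.97]
```

```bash
python3 -m crank '[[0.08,0,0,0,0,0,-1],[0.16,0,0,0,0,0,-1],[0.24,0,0,0,0,0,-1],[0.32,0,0,0,0,0,-1],[0.38,0,0,0,0,0,-1],[0.38,0,0,0,0,0,-1]]'; python3 -c "
from way import *
here()"
```

```text
time_s: 15.5
ee_pos: [0.5057, 0.0192, 0.24]
eef_rot: [3.134, -0.176, -0.002]
contact_force: [5.8, -3.4, 1.2]
opening: 0.144
grasp_force: 82.4
post in hook mm [-48.4  11.2] alpha 0.09533878248847702 z 0.23995710649015026 F cage [ 6.33 -2.1 ] 1.2 t 15.5
```

```bash
python3 -m crank '[[0.04,0,0,0,0,0,-1],[0.08,0,0,0,0,0,-1],[0.12,0,0,0,0,0,-1],[0.16,0,0,0,0,0,-1],[0.16,0,0,0,0,0,-1]]'; python3 -c "
from way import *
here()"
```

```text
time_s: 16.0
ee_pos: [0.5069, 0.0192, 0.2398]
eef_rot: [3.134, -0.175, -0.004]
contact_force: [4.0, -3.1, 1.5]
opening: 0.139
grasp_force: 82.4
post in hook mm [-49.5  11.1] alpha 0.0956465265616375 z 0.23982347451758423 F cage [ 4.56 -2.2 ] 1.46 t 16.0
```

```bash
python3 -m crank '[[0.03,0,0,0,0,0,-1],[0.06,0,0,0,0,0,-1],[0.09,0,0,0,0,0,-1],[0.12,0,0,0,0,0,-1],[0.12,0,0,0,0,0,-1]]'; python3 -c "
from way import *
here()"
```

```text
time_s: 16.5
ee_pos: [0.5071, 0.0197, 0.2392]
eef_rot: [3.135, -0.174, -0.009]
contact_force: [3.2, -5.3, 3.2]
opening: 0.142
grasp_force: 82.7
post in hook mm [-49.6  10.6] alpha 0.0963605121763775 z 0.23918748899903056 F cage [ 4.24 -4.49] 3.17 t 16.5
```

```bash
python3 -m crank '[[-0.02,0.05,-0.03,0,0,0,-1],[-0.02,0.1,-0.05,0,0,0,-1],[-0.02,0.15,-0.05,0,0,0,-1],[-0.02,0.15,-0.05,0,0,0,-1]]'; python3 -c "
from way import *
here()"
```

```text
time_s: 16.9
ee_pos: [0.507, 0.0195, 0.2393]
eef_rot: [3.136, -0.173, -0.008]
contact_force: [4.6, -3.0, -0.1]
opening: 0.141
grasp_force: 82.4
post in hook mm [-49.6  10.9] alpha 0.09716885624518398 z 0.23932086867002772 F cage [ 5.14 -1.98] -0.07 t 16.9
```

```bash
python3 -m crank '[[0.04,0.04,0,0,0,0,-1],[0.08,0.08,0,0,0,0,-1],[0.12,0.1,0,0,0,0,-1],[0.15,0.1,0,0,0,0,-1],[0.15,0.1,0,0,0,0,-1]]'; python3 -c "
from way import *
here()"
```

```text
time_s: 17.4
ee_pos: [0.5073, 0.0192, 0.2391]
eef_rot: [-3.137, 0.172, 0.012]
contact_force: [0.8, 1.6, 2.8]
opening: 0.14
grasp_force: 82.7
post in hook mm [-49.9  11.1] alpha 0.09807331797916727 z 0.2391128819325135 F cage [0.49 1.73] 2.83 t 17.4
```

```bash
python3 -m crank '[[0,0,-0.04,0,0,0,-1],[0,0,-0.06,0,0,0,-1],[0,0,-0.06,0,0,0,-0.5],[0,0,-0.06,0,0,0,-0.3],[0,0,-0.06,0,0,0,-0.1],[0,0,-0.06,0,0,0,0.1],[0,0,-0.06,0,0,0,0.1],[0,0,-0.06,0,0,0,0.1]]'
python3 - <<'E'
from way import *
here()
im,W=pts('wrist');s,_=pts('scene');a=cv2.resize(im,(560,420));b=cv2.resize(s[145:215,235:335],(240,168),interpolation=cv2.INTER_CUBIC)
c=np.zeros((420,800,3),np.uint8);c[:,:560]=a;c[:168,560:]=b;save(c,'w8.png')
E
```

```text
time_s: 18.2
ee_pos: [0.5077, 0.0182, 0.2397]
eef_rot: [3.136, -0.173, -0.01]
contact_force: [-0.4, 0.6, -0.3]
opening: 0.549
grasp_force: 0.0
post in hook mm [-50.4  12.1] alpha 0.09718454974747812 z 0.23965566877512895 F cage [-0.47  0.53] -0.35 t 18.2
```

View pics/w8.png

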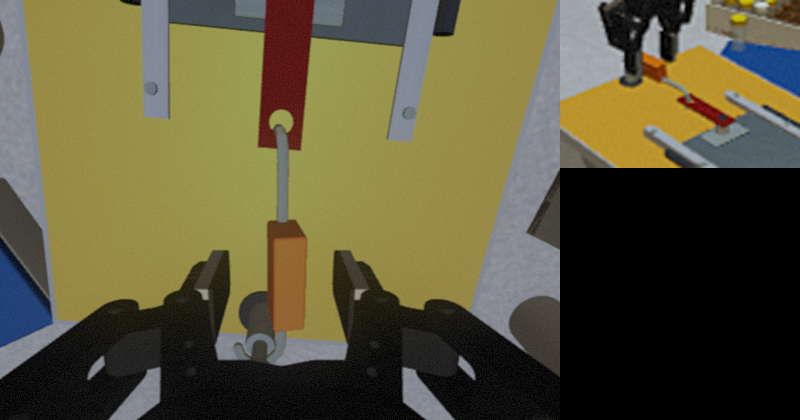

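The hook is free and holding: the curl is round the neck at (260,348) and the wire comes down through the strap hole at (281,125). I'll retreat straight up and check.

```bash
python3 -m crank '[[0,0,-0.3,0,0,0,0.1],[0,0,-1,0,0,0,0.1],[0,0,-2,0,0,0,0.1],[0,0,-3.5,0,0,0,0.1],[0,0,-5.5,0,0,0,0.1],[0,0,-8,0,0,0,0.1],[0,0,-11,0,0,0,0.1],[0,0,-14,0,0,0,0.1],[0,0,-14,0,0,0,0.1],[0,0,-14,0,0,0,0.1]]'
python3 - <<'E'
from way import *
im,W=pts('wrist');save(im,'w9.png')
hs=cv2.cvtColor(im,cv2.COLOR_RGB2HSV).astype(int)
red=((hs[...,0]<8)|(hs[...,0]>172))&(hs[...,1]>130)&(W[...,2]>.22)&(W[...,2]<.232)
r=cv2.minAreaRect((W[red][:,:2]*1000).astype(np.float32));print(r,'strap at shut (633.5,1.0); open ~',np.hypot(633.5-r[0][0],1-r[0][1]))
E
```

```text
time_s: 19.3
ee_pos: [0.5091, 0.0182, 0.381]
eef_rot: [3.137, -0.173, -0.007]
contact_force: [0.0, -0.4, -1.0]
opening: 0.552
grasp_force: 0.0
((599.0972290039062, 5.995408058166504), (18.620922088623047, 77.13162231445312), 79.45719909667969) strap at shut (633.5,1.0); open ~ 34.76355496604546
```

View pics/w9.png

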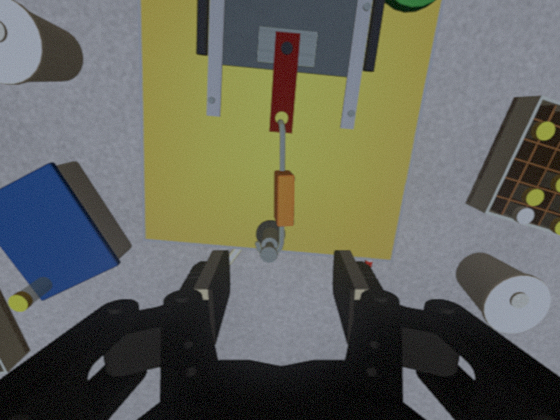

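The hook spans from the post at (268,248) to the strap hole at (282,118), the shutter is about 35 mm open, and the gripper is clear. I'm handing in.

```bash
python3 -c "
from plant import robot
print(robot.hand_in())"
```

```text
the job is handed in; nothing more can be done
None
```

I handed the job in with the S-hook through the strap and round the keeper post's neck, the shutter about 35 mm open, and the gripper clear; the hand-in call gave no verdict.

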